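# Eject the red cell from the charging dock

## Task

Take the red battery cell out of the tilted charging dock: press down the ejector lever in front of its well, gently but all the way, until it snaps over onto its stop and the cell stands proud, then draw the cell out along its slanting well. Stand it upright in the yellow tray and let go. Do not press the other lever, and leave the blue cell seated and everything else where it is.

Things in the scene. Friction and masses are not known exactly. Their poses are not given: they have to be found in the camera images.
- dock: Fixed white charging dock. Origin under its middle at table level, z up; -x side with the levers faces the robot. 124 mm wide (y), x -115 to 40 mm. Its inclined face (40 x 112 mm, top edge 85 mm high) holds the well mouths at (-20, +28, 74) mm (left) and (-20, -28, 74) mm. Wells 16.6 mm square, with an 11 mm viewing slot in front; face normal and well axes point along (-0.342, 0, 0.940).
- well_left (a point): Middle of the mouth of the left (+y) well, on the dock's inclined face; axes as the dock's.
- well_right (a point): Middle of the mouth of the right (-y) well, on the dock's inclined face; axes as the dock's.
- pad_left (a point): Middle of the top of the black ribbed pad (22 x 26 mm) on the left ejector lever, in front of the left well; 55 mm from its pivot, 47 mm above the table at rest, moves down 27 mm. Needs 4 to 7 N; past about 0.38 rad it snaps over to a firm stop and stays down; let go earlier, it springs back. Full travel lifts the cell 20 mm along the well axis.
- pad_right (a point): The same pad on the right ejector lever, in front of the right well.
- lever_left (a joint): Angle of the left lever: 0 up (at rest), 0.5 rad fully down on its stop.
- lever_right (a joint): Angle of the right lever: 0 up (at rest), 0.5 rad fully down on its stop.
- red_cell: Battery cell with a red sleeve and a white lower end, a cylinder of 15 mm diameter, 50 mm long, about 25 g. Origin at the middle of its lower end, z along the cell to its top. At the start it sits in one of the two wells, its top 2 mm below the inclined face (nothing to grip), its sleeve seen through the slot; with its lever fully down it stands 18 mm proud of the face.
- blue_cell: Battery cell with a blue sleeve and a yellow lower end, same size, seated in the other well. Leave it there.
- tray: Fixed yellow open tray, 70 mm (x) by 80 mm (y), walls 18 mm high and 3 mm thick, floor 3 mm thick. Origin under its middle at table level.
- post_holder: Bystander: black post holder on a square base, 50 x 54 x 51 mm, left of the dock. Origin under its base.
- lens_tube: Bystander: black lens tube, 30 mm diameter, 30 mm high, behind the tray's left side. Origin under its base.
- fork_clamp: Bystander: black fork clamp, 62 x 28 x 10 mm, lying left of the dock. Origin under it.
There are look-alikes about, which are no part of the job. What is meant by the tray is not orange, and is the larger of those in its own colour.

How it is judged (in metres and radians):
On the way, in this order (a step that is already met when the one before it is completed fails the run):
1. the lever in front of the red cell's well is fully down on its stop and the red cell stands proud (((y of red_cell in the frame of dock above 0 m and value of joint lever_left above 0.46 rad and distance of red_cell from where it was at the start of the episode above 0.015 m and distance between red_cell and well_left below 0.05 m) or (y of red_cell in the frame of dock below 0 m and value of joint lever_right above 0.46 rad and distance of red_cell from where it was at the start of the episode above 0.015 m and distance between red_cell and well_right below 0.05 m))), for 0.2 s.
2. the red cell is out of the dock, above the table (distance between red_cell and well_left above 0.06 m and distance between red_cell and well_right above 0.06 m and height (world z) of red_cell above 0.03 m), for 0.1 s.
At the end, for the whole second after the job is handed in: The red cell stands upright (top up, within 7 degrees) on the floor of the yellow tray, at rest and released; the blue cell is still seated where it was (within 6 mm). The ejector lever may stay down (x of red_cell in the frame of tray between -0.03 and 0.03 m and y of red_cell in the frame of tray between -0.035 and 0.035 m and z of red_cell in the frame of tray below 0.008 m and angle between red_cell's own z axis and vertical below 0.12 rad and linear speed of red_cell below 0.02 m/s and distance of blue_cell from where it was at the start of the episode below 0.006 m and contact force between red_cell and the fingers below 0.05 N); the robot touches nothing.
It fails at once if the blue cell's lever pressed (more than 0.15 rad) ((y of blue_cell in the frame of dock above 0 m and value of joint lever_left above 0.15 rad) or (y of blue_cell in the frame of dock below 0 m and value of joint lever_right above 0.15 rad)).
It fails at once if a lever pushed with more than 40 N (contact force between any of the arm, the fingers and lever_left above 40 N or contact force between any of the arm, the fingers and lever_right above 40 N).
It fails at once if a bystander shifted by more than 20 mm (distance of any of post_holder, lens_tube, fork_clamp from where it was at the start of the episode above 0.02 m).
It also fails if it takes over 54 s, if anything falls off the work surface, if the arm or the gripper's body presses on something with over 40 N, if the wrist force passes 120 N, or if a joint passes its speed limit or range.

## Robot

A 6-joint arm with a two-finger parallel gripper is mounted at the origin on a cart in front of the work surface, level with it; the furniture and walls round the work are solid. World frame = base frame: x ahead of the robot, y to its left, z up, the work surface at z = 0. Lengths are in mm, angles in degrees, forces in N, time in s.
With the tool pointing down it reaches from about 300 to 850 mm from the base axis. Payload 4.2 kg.
Tool frame: the origin (TCP) lies between the finger pads; the fingertips stand 11 mm ahead of it and the grasp point (between the pads) lies 8 mm behind it (env.tips_ahead is the distance from the TCP to the fingertips, in mm); z points along the fingers, y is the line along which they close (so a half turn about z gives the same grasp; the last joint's range is limited). The gripper opens to 91 mm and grips with 3 to 60 N. Pads are 32 mm wide; open, the fingers measure 118 mm over their backs; the gripper's body (76 mm by 178 mm) begins 60 mm behind the grasp point.
Start: joints at [-76.261, 18.312, 89.639, -0, 72.044, -1.146], TCP at [147.712, -555.719, 224.976] pointing down, gripper open.
Joint ranges: [-177.97, 177.97], [-48.28, 115.42], [12.27, 149.76], [-77.06, 257.06], [2.81, 150.46], [-146.56, 146.56]. Speed limits (degrees/s): [147.25, 147.25, 180, 180, 180, 180].

## Interface

Orientations are given as [roll, pitch, yaw] about the fixed x, y, z axes, in that order (R = Rz(yaw) Ry(pitch) Rx(roll)).
In Python, from workcell import env, cams gives the robot as it stands.
- The arm moves only by the tool step_arm, never from a script. Its arguments are lists of equal length, an entry for each row: "linear": the shift along the tool's x, y, z in units of 30 cm (1.0 is 30 cm), a list of three; "turn": the turn about the tool's z in units of 360 degrees (1.0 is 360 degrees). In form: {"linear": [[tx, ty, tz], ...], "turn": [turn, ...]}. A call has 1 to 20 rows; each row is the pose to reach, as a shift and turn from the pose commanded when the call began, along the tool's axes at that moment, turning the shorter way round; what a row does not reach only later rows make up. A row lasts 1/8 s, in which the tool goes at most 62.5 mm and 10.7 degrees, less where a joint would pass 70% of its speed; a pose out of reach is approached as far as the arm can. A call with a number of a shift or a turn outside -1 to 1 is refused whole. A call with a gripper value outside its range is refused whole. "fingers" is the closure, from -1 (fully open) to 1 (shut), so that 0 is half open, set as the call begins (left out, the last holds). The fingers move at their own pace and stop on an object; "force" is the grip in N (left out, the last holds). Time passes only in rows, so rows that repeat a pose let the fingers close. It gives the time, the measured TCP pose, the force, the opening and the grip force at its end, in the units of the state.
- env.state(): the state, without advancing time (a new reading comes with each control period).
- cams.grab_frame(name): name is "side" or "top" or "wrist"; returns a dict with "color" (420x560x3 uint8, blue, green, red), "fx", "fy", "cx", "cy" (pixels), "dist" ([k1, k2, p1, p2, k3] as OpenCV has them; the pictures are not rectified), "extrinsics" (4x4, takes a point from camera to world coordinates); the wrist camera has in their place "tool_from_camera" (4x4, takes a point from camera to tool coordinates, whose origin is the TCP and whose axes are the flange's). Camera axes: x right, y down, z forward; pixel columns grow to the right and rows downward; lengths in mm; the calibration is good to about 2 mm. A picture is of the moment at which its call begins: read the wrist's pose just before it. There is no depth.
- env.job_done(): hands the job in; it is judged then, once.
The state is a dict: "time_s": time; "qpos": joint angles; "qvel": joint speeds; "effort": joint torques, N m; "ee_pos": TCP position; "ee_rot": TCP orientation; "force": force on the tool from outside, world axes, zero at the start; "torque": the same for the moment, N m; "gripper_width": finger opening in mm; "gripper_force": force on a finger pad.
Only numpy, scipy, OpenCV 4.12 (cv2) and the standard library are available. Lean on these libraries where they do the work, as an engineer would, in place of code of your own. Each camera call takes 0.05 s, during which the arm holds its last target. There are 200 camera calls.

## Working session

There is one attempt and no reset: what is moved stays moved. The work goes in short steps, Python scripts to look and compute and a tool call to move; the robot and the scene stay as the last step left them, time stands still between calls to the robot, and variables do not carry over. Pictures are saved under pics/ and viewed, at most 10 in all, crops included, and the job is handed in when it is done.

Besides the shell and the picture viewer there is one more tool, called after "Request:" by a JSON object that holds its "name" and its "arguments". step_arm: Moves the arm, as the interface text tells. Its arguments: {"type":"object","properties":{"linear":{"type":"array"},"turn":{"type":"array"},"fingers":{"type":"number"},"force":{"type":"number"}},"required":["linear","turn"]}

```bash
ls; mkdir -p pics; cat > h.py <<'E'
import numpy as np, cv2
from workcell import env, cams
from scipy.spatial.transform import Rotation as R
def grab(name, fn):
    s=env.state(); f=cams.grab_frame(name); cv2.imwrite('pics/'+fn+'.png', f['color'])
    if name=='wrist':
        T=np.eye(4); T[:3,:3]=R.from_euler('xyz',s['ee_rot'],degrees=True).as_matrix(); T[:3,3]=s['ee_pos']
        E=T@np.array(f['tool_from_camera'])
    else: E=np.array(f['extrinsics'])
    K=np.array([[f['fx'],0,f['cx']],[0,f['fy'],f['cy']],[0,0,1.]])
    np.savez('pics/'+fn+'.npz',E=E,K=K,d=np.array(f['dist'],float)); return f
def ray(fn,px):
    z=np.load('pics/'+fn+'.npz'); u=cv2.undistortPoints(np.array([[px]],float),z['K'],z['d'])[0,0]
    return z['E'][:3,3], z['E'][:3,:3]@np.array([u[0],u[1],1])
def at(fn,px,h):
    o,d=ray(fn,px); return o+d*(h-o[2])/d[2]
def proj(fn,P):
    z=np.load('pics/'+fn+'.npz'); Ti=np.linalg.inv(z['E'])
    return cv2.projectPoints(np.array(P,float).reshape(-1,1,3),cv2.Rodrigues(Ti[:3,:3])[0],Ti[:3,3],z['K'],z['d'])[0][:,0]
def tri(obs):
    A=np.zeros((3,3));b=np.zeros(3)
    for fn,px in obs:
        o,d=ray(fn,px); d=d/np.linalg.norm(d); M=np.eye(3)-np.outer(d,d); A+=M; b+=M@o
    return np.linalg.solve(A,b)
E
python3 - <<'E'
from h import *
print(env.state()); print(env.tips_ahead)
for n in('top','side'): grab(n,n+'1')
a=[cv2.imread(f'pics/{n}1.png') for n in('top','side')]
cv2.imwrite('pics/both.png',cv2.resize(np.vstack([a[0]]),(800,600)))
E
```

```text
pics
{'time_s': 0.0, 'qpos': array([-7.62636035e+01,  1.83522915e+01,  8.97085466e+01,  2.09008485e-03,
        7.20440528e+01, -1.14576044e+00]), 'qvel': array([-0.02368843,  0.00519437,  0.00249719, -0.05741221,  0.02381481,
       -0.05265601]), 'effort': array([ 5.06013093e-04, -4.12464666e+01, -2.31971669e+01,  7.27018621e-02,
        4.57381003e-02, -1.47518658e-04]), 'ee_pos': array([ 147.57156806, -555.21839016,  224.09925131]), 'ee_rot': array([-1.79895170e+02, -4.08409661e-03,  1.48815071e+01]), 'force': array([-0.70494334,  0.49117174,  0.2414295 ]), 'torque': array([ 0.03801166,  0.00801102, -0.01525078]), 'gripper_force': 0.0, 'gripper_width': 91.18632223585226}
11.0
```

View pics/both.png

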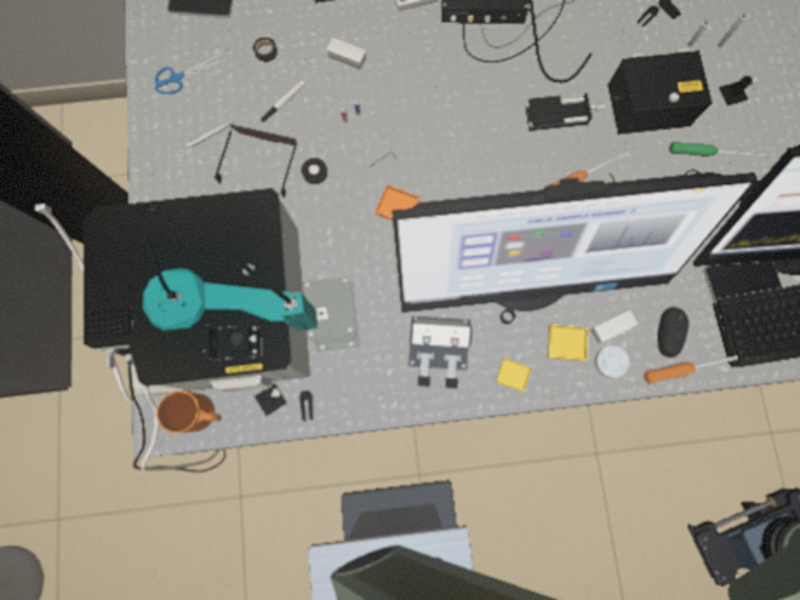

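View pics/side1.png

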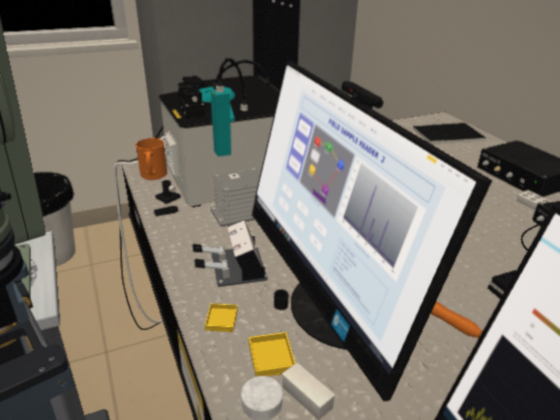

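The top view (800x600 scale) shows the dock at (440,345) with its lever pads at (424,381) and (452,382). Candidates for the tray are the large yellow one at (568,342), the small yellow one at (514,375) and the orange one at (397,203). I choose the large yellow tray. The monitor stands close behind the dock. Next I measure rough positions and take enlarged crops.

```bash
python3 - <<'E'
from h import *
def p(x,y,h): print((x,y,h),at('top1',(x*.7,y*.7),h).round(1))
p(424,381,47);p(452,382,47);p(568,342,18);p(514,375,18);p(440,345,0);p(507,316,30)
for c in [(402,308),(750,178)]: p(*c,0);p(*c,300)
print(np.load('pics/top1.npz')['E'].round(2))
a=cv2.imread('pics/top1.png')[210:280,275:420]; b=cv2.imread('pics/side1.png')[210:400,180:340]
cv2.imwrite('pics/c1.png',np.vstack([cv2.resize(a,(580,280),interpolation=cv2.INTER_CUBIC),cv2.resize(b[:75],(580,272),interpolation=cv2.INTER_CUBIC)]))
E
```

```text
(424, 381, 47) [ 443.2 -106.4   47. ]
(452, 382, 47) [ 434.7 -162.2   47. ]
(568, 342, 18) [ 490.3 -416.5   18. ]
(514, 375, 18) [ 435.6 -293.7   18. ]
(440, 345, 0) [ 517.6 -150.9    0. ]
(507, 316, 30) [ 558.  -295.9   30. ]
(402, 308, 0) [606.5 -80.    0. ]
(402, 308, 300) [547.8 -77.1 300. ]
(750, 178, 0) [ 811.2 -892.5    0. ]
(750, 178, 300) [ 702.2 -690.3  300. ]
[[-1.20000e-01 -9.70000e-01  2.10000e-01  3.67040e+02]
 [-9.90000e-01  1.10000e-01 -2.00000e-02 -6.83100e+01]
 [-0.00000e+00 -2.10000e-01 -9.80000e-01  1.22281e+03]
 [ 0.00000e+00  0.00000e+00  0.00000e+00  1.00000e+00]]
```

View pics/c1.png

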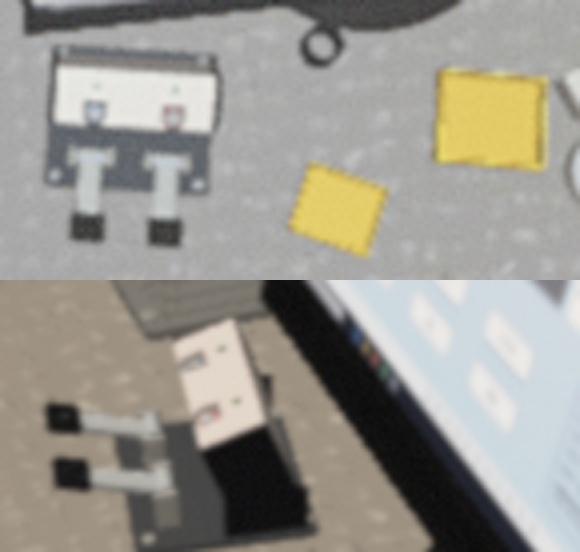

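The crop shows blue in the left (+y) well at crop (95,112) and red in the right (-y) well at (173,117), so I must press the right lever. Next I check the monitor clearance and work out the first move.

```bash
cat >> h.py <<'E'
def mv(P,yaw=None):
    s=env.state(); r=R.from_euler('xyz',s['ee_rot'],degrees=True)
    d=r.inv().apply(np.array(P)-s['ee_pos'])/300
    t=0 if yaw is None else -((yaw-s['ee_rot'][2]+180)%360-180)/360
    print('linear',d.round(4),'turn',round(t,4),'rows>=',int(np.ceil(max(np.linalg.norm(d)*300/62.5,abs(t)*360/10.7))))
E
python3 - <<'E'
from h import *
print('mon BL',tri([('top1',(402*.7,308*.7)),('side1',(255,207))]).round(0),'TL',tri([('top1',(395*.7,210*.7)),('side1',(288,68))]).round(0))
pd=lambda x,y:(275+x/4,210+y/4)
ps=lambda x,y:(180+x/3.625,210+y/3.627)
for n,a,b in [('padL',(87,226),(62,417)),('padR',(165,232),(72,473)),('topR-edge',(215,60),(268,430)),('redslot',(173,112),(208,412)),('blueslot',(95,107),(190,358))]:
    print(n,tri([('top1',pd(*a)),('side1',ps(*b))]).round(0))
for c in [(440,68),(548,77),(546,168),(435,160)]: print('tray',at('top1',pd(*c),18).round(0))
mv([420,-170,230],-8.7)
E
```

```text
mon BL [588. -79. 100.] TL [668. -81. 408.]
padL [ 442. -111. -178.]
padR [ 430. -176. -163.]
topR-edge [ 553. -230. -118.]
redslot [ 521. -192. -128.]
blueslot [ 533. -128. -140.]
tray [ 532. -385.   18.]
tray [ 516. -465.   18.]
tray [ 448. -451.   18.]
tray [ 464. -370.   18.]
linear [ 1.2075 -1.008  -0.0177] turn 0.0655 rows>= 8
```

Request:
{"name": "step_arm", "arguments": {"linear": [[1,-0.95,-0.02],[1,-0.95,-0.02],[1,-0.95,-0.02],[1,-0.95,-0.02],[1,-0.95,-0.02],[1,-0.95,-0.02],[1,-0.95,-0.02],[1,-0.95,-0.02],[1,-0.95,-0.02],[1,-0.95,-0.02]], "turn": [0.0655,0.0655,0.0655,0.0655,0.0655,0.0655,0.0655,0.0655,0.0655,0.0655], "fingers": 1}}

```text
time_s: 1.35
ee_pos: [363.9, -204.1, 230.8]
ee_rot: [180.0, 0.0, -8.8]
force: [0.1, -0.3, 0.0]
gripper_width: 0.5
gripper_force: 0.0
```

```bash
python3 - <<'E'
from h import *
s=env.state(); print(s['time_s'],s['ee_pos'],s['ee_rot'],s['gripper_width'])
grab('wrist','w1'); cv2.imwrite('pics/w1v.png',cv2.resize(cv2.imread('pics/w1.png'),(800,600)))
z=np.load('pics/w1.npz'); print(z['E'].round(2))
E
```

```text
1.35 [ 363.86924982 -204.0823713   230.78213361] [ 1.79987241e+02  2.78955908e-02 -8.79302933e+00] 0.511484263494758
[[-1.5000e-01 -9.6000e-01 -2.5000e-01  4.3651e+02]
 [-9.9000e-01  1.5000e-01  4.0000e-02 -2.1569e+02]
 [ 0.0000e+00  2.6000e-01 -9.7000e-01  3.9002e+02]
 [ 0.0000e+00  0.0000e+00  0.0000e+00  1.0000e+00]]
```

View pics/w1v.png

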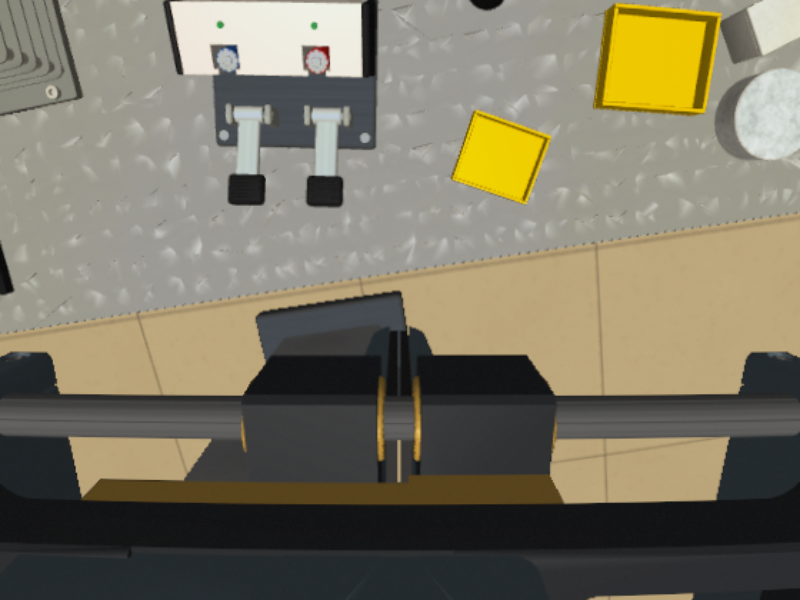

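The wrist view (800x600) is clear. The red cell's top is at (317,60) with its pad at (324,188), the blue cell's top is at (228,60) with its pad at (246,187), and the tray rim corners are at (616,5), (721,13), (708,113) and (597,107).

```bash
python3 - <<'E'
from h import *
W=lambda x,y,h: at('w1',(x*.7,y*.7),h)
pr=W(324,188,47);pl=W(246,187,47);r=W(317,61,72);b=W(228,61,72)
print('pads',pr,pl,np.linalg.norm(pr-pl),'cells',r,b,np.linalg.norm(r-b))
v=(pl-pr+b-r); yaw=np.degrees(np.arctan2(-v[0],v[1])); print('yaw',yaw)
c=[W(*q,18) for q in [(616,5),(721,13),(708,113),(597,107)]]
print('tray',np.mean(c,0),[np.linalg.norm(c[i]-c[i-1]).round(1) for i in range(4)], np.degrees(np.arctan2(*(c[0]-c[3])[1::-1])),np.degrees(np.arctan2(*(c[1]-c[2])[1::-1])))
Rz=R.from_euler('z',yaw,degrees=True)
o1=(r+b)/2-Rz.apply([-20.7,0,0]); o2=(pr+pl)/2; print('dock origin',o1,'pad in dock',Rz.inv().apply(o2-o1))
# bottom plate near-left/right corners
for q in [(217,146),(376,149)]: print(Rz.inv().apply(W(*q,8)-o1))
for q in [(165,2),(374,2),(178,75),(368,77)]: print('face',Rz.inv().apply(W(*q,71 if q[1]>50 else 85)-o1))
for q in [(307,178),(342,178),(307,205),(343,206)]:print('pad',Rz.inv().apply(W(*q,47)-o1))
mv(list((pr-Rz.apply([10,0,0]))[:2])+[11+47+25],yaw)
E
```

```text
pads [ 437.14362583 -163.1906548    47.        ] [ 446.5552164  -108.86674558   47.        ] 55.13315836025321 cells [ 513.21349119 -177.10285193   72.        ] [ 522.33932954 -122.56800909   72.        ] 55.293128046562785
yaw -9.664128152880618
tray [ 490.73349954 -418.50182572   18.        ] [np.float64(69.8), np.float64(78.2), np.float64(69.2), np.float64(85.5)] -15.294509483476453 -9.318733735010204
dock origin [ 538.18265178 -153.31038537   72.        ] pad in dock [-97.86725784   0.86476384 -25.        ]
[-67.89043842  61.38719932 -64.        ]
[-69.0577984  -61.39181101 -64.        ]
face [ 8.88155242 58.76757584 13.        ]
face [  8.79693375 -63.27563597  13.        ]
face [-28.6287862   60.21149964  -1.        ]
face [-29.37505001 -59.04563782  -1.        ]
pad [-91.23316506 -14.9248468  -25.        ]
pad [-90.9579539  -39.45295684 -25.        ]
pad [-109.86209685  -14.36659001  -25.        ]
pad [-110.25392974  -39.91598431  -25.        ]
linear [ 0.1872 -0.1729  0.4926] turn 0.0024 rows>= 3
```

Request:
{"name": "step_arm", "arguments": {"linear": [[0.187,-0.173,0.2],[0.187,-0.173,0.4],[0.187,-0.173,0.5],[0.187,-0.173,0.55],[0.187,-0.173,0.56],[0.187,-0.173,0.57],[0.187,-0.173,0.57]], "turn": [0.0024,0.0024,0.0024,0.0024,0.0024,0.0024,0.0024]}}

```text
time_s: 2.28
ee_pos: [428.0, -161.1, 61.0]
ee_rot: [180.0, -0.1, -9.6]
force: [-2.9, -1.1, 3.9]
gripper_width: 0.4
gripper_force: 1.7
```

```bash
python3 - <<'E'
from h import *
s=env.state(); print(s['ee_pos'],s['ee_rot'],s['force'])
grab('wrist','w2');a=cv2.imread('pics/w2.png'); cv2.imwrite('pics/w2v.png',cv2.resize(a,(800,600)))
E
```

```text
[ 427.98424393 -161.10134892   60.98265184] [ 1.79951077e+02 -8.62119400e-02 -9.57967658e+00] [-2.91303331 -1.13440248  3.8861441 ]
```

View pics/w2v.png

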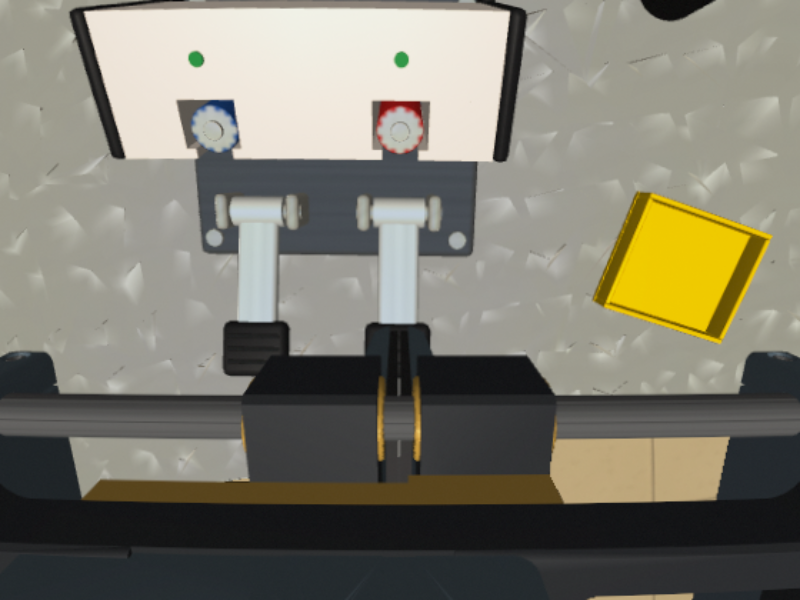

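The closed fingers sit over the front half of the red cell's pad at (398,340), clear of the left pad, and contact is starting. I press slowly.

Request:
{"name": "step_arm", "arguments": {"linear": [[0,0,0.007],[0,0,0.014],[0,0,0.021],[0,0,0.028],[0,0,0.035],[0,0,0.042],[0,0,0.049],[0,0,0.056],[0,0,0.063],[0,0,0.063]], "turn": [0,0,0,0,0,0,0,0,0,0]}}

```text
time_s: 3.58
ee_pos: [428.3, -160.5, 41.0]
ee_rot: [180.0, -0.1, -9.6]
force: [-0.8, 0.7, 1.9]
gripper_width: 0.2
gripper_force: 0.9
```

Request:
{"name": "step_arm", "arguments": {"linear": [[0,0,0.006],[0,0,0.012],[0,0,0.018],[0,0,0.022],[0,0,0.022]], "turn": [0,0,0,0,0]}}

```text
time_s: 4.2
ee_pos: [427.9, -160.5, 34.3]
ee_rot: [180.0, -0.0, -9.6]
force: [0.2, 1.9, 1.2]
gripper_width: 0.6
gripper_force: 0.0
```

Request:
{"name": "step_arm", "arguments": {"linear": [[0,0,0.005],[0,0,0.01],[0,0,0.014],[0,0,0.014]], "turn": [0,0,0,0]}}

```text
time_s: 4.7
ee_pos: [428.2, -160.6, 32.2]
ee_rot: [180.0, -0.1, -9.6]
force: [-4.0, 1.5, 19.1]
gripper_width: 0.3
gripper_force: 9.5
```

```bash
python3 - <<'E'
from h import *
print(env.state()['force'])
grab('wrist','w3');a=cv2.imread('pics/w3.png'); cv2.imwrite('pics/w3v.png',cv2.resize(a[:300,40:400],(720,600)))
E
```

```text
[-3.96019402  1.54511805 19.14149462]
```

View pics/w3v.png

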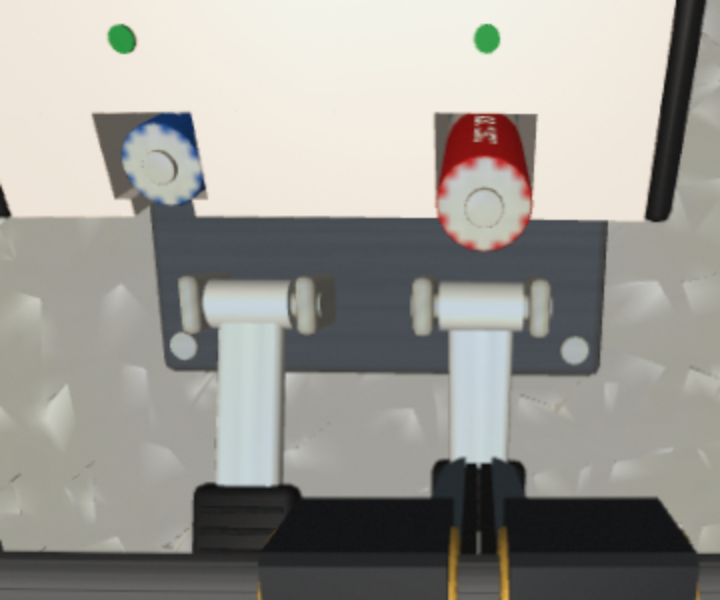

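The lever is on its stop (19 N), and the red cell stands proud with its top at crop (484,208). Blue is still seated. I raise the tool and locate the cell top.

Request:
{"name": "step_arm", "arguments": {"linear": [[0,0,-0.02],[0,0,-0.1],[0,0,-0.25],[0,0,-0.36],[0,0,-0.36],[0,0,-0.36]], "turn": [0,0,0,0,0,0], "fingers": 0}}

```text
time_s: 5.5
ee_pos: [427.0, -160.1, 137.4]
ee_rot: [-180.0, 0.1, -9.6]
force: [-0.8, 0.1, -0.3]
gripper_width: 46.1
gripper_force: 0.0
```

```bash
python3 - <<'E'
from h import *
s=env.state(); print(s['ee_pos'],s['gripper_width'])
print('w3 top',at('w3',(40+242,104),91))
grab('wrist','w4');a=cv2.imread('pics/w4.png'); cv2.imwrite('pics/w4v.png',cv2.resize(a[:250,100:400],(720,600)))
E
```

```text
[ 427.00079862 -160.12042789  137.40515322] 46.09355549055367
w3 top [ 505.90559527 -175.01669482   91.        ]
```

View pics/w4v.png

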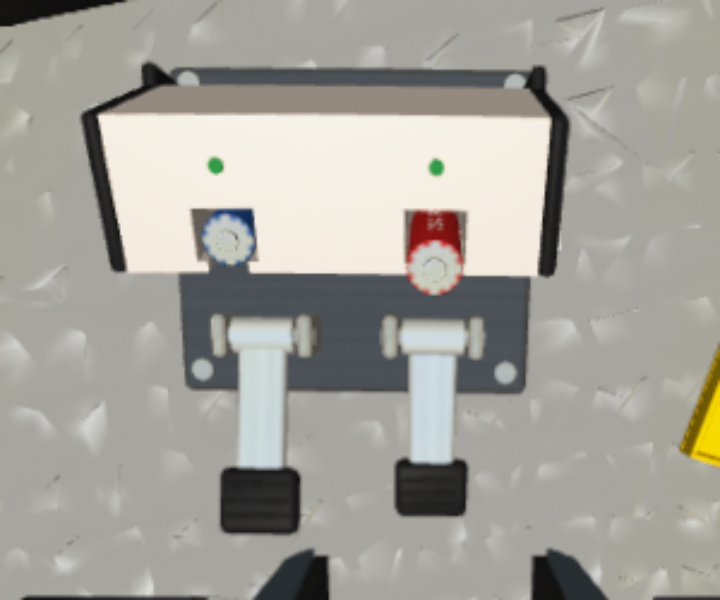

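```bash
python3 - <<'E'
from h import *
t=at('w4',(100+434/2.4,267/2.4),91); b=at('w4',(100+229/2.4,238/2.4),72); print(t,b)
Rz=R.from_euler('z',-9.7,degrees=True); o=t-Rz.apply([-26.2,-28,0]); print('dock',o,Rz.inv().apply(b-o))
p=(t+Rz.apply([-7,0,0])); mv([p[0],p[1],137.4],-9.7); mv([p[0],p[1],89],-9.7)
E
```

```text
[ 506.42298327 -175.18545316   91.        ] [ 523.80340268 -122.41789507   72.        ]
dock [ 536.96611679 -152.00017777   91.        ] [-17.95883342  26.94158114 -19.        ]
linear [ 0.2468  0.0057 -0.0019] turn 0.0004 rows>= 2
linear [0.2473 0.0058 0.1594] turn 0.0004 rows>= 2
```

Request:
{"name": "step_arm", "arguments": {"linear": [[0.12,0.005,0],[0.22,0.005,0],[0.246,0.005,0],[0.246,0.005,0.05],[0.246,0.005,0.1],[0.246,0.005,0.13],[0.246,0.005,0.145],[0.246,0.005,0.155],[0.246,0.005,0.157],[0.246,0.005,0.157]], "turn": [0,0,0,0,0,0,0,0,0,0]}}

```text
time_s: 6.8
ee_pos: [500.5, -174.2, 91.5]
ee_rot: [180.0, -0.0, -9.6]
force: [0.3, 0.2, 0.0]
gripper_width: 45.4
gripper_force: 0.0
```

Request:
{"name": "step_arm", "arguments": {"linear": [[0,0,0.004],[0,0,0.008],[0,0,0.008],[0,0,0.008],[0,0,0.008],[0,0,0.008],[0,0,0.008]], "turn": [0,0,0,0,0,0,0], "fingers": 1, "force": 20}}

```text
time_s: 7.68
ee_pos: [500.3, -174.1, 88.7]
ee_rot: [-180.0, -0.0, -9.6]
force: [-0.4, -0.1, 0.6]
gripper_width: 14.3
gripper_force: 20.0
```

Request:
{"name": "step_arm", "arguments": {"linear": [[-0.0057,0,-0.0157],[-0.0114,0,-0.0313],[-0.0171,0,-0.047],[-0.0228,0,-0.0627],[-0.0285,0,-0.0783],[-0.0342,0,-0.094],[-0.0399,0,-0.1097],[-0.0456,0,-0.1253],[-0.0513,0,-0.141],[-0.0513,0,-0.2],[-0.0513,0,-0.26],[-0.0513,0,-0.26]], "turn": [0,0,0,0,0,0,0,0,0,0,0,0]}}

```text
time_s: 9.18
ee_pos: [485.9, -171.9, 168.0]
ee_rot: [180.0, -0.2, -9.6]
force: [-0.7, -0.3, -0.4]
gripper_width: 13.5
gripper_force: 20.0
```

```bash
python3 - <<'E'
from h import *
s=env.state(); print(s['ee_pos'],s['ee_rot'],s['gripper_width'],s['gripper_force'])
grab('wrist','w5'); grab('side','s5')
a=cv2.imread('pics/w5.png')[150:420,180:380]; b=cv2.imread('pics/s5.png')[140:310,170:330]
cv2.imwrite('pics/v5.png',np.hstack([cv2.resize(a,(400,540)),cv2.resize(b,(400,540))]))
E
```

```text
[ 485.93440755 -171.88450924  168.04961635] [179.95964079  -0.18812918  -9.55876428] 13.518297345875581 20.000219643115997
```

View pics/v5.png

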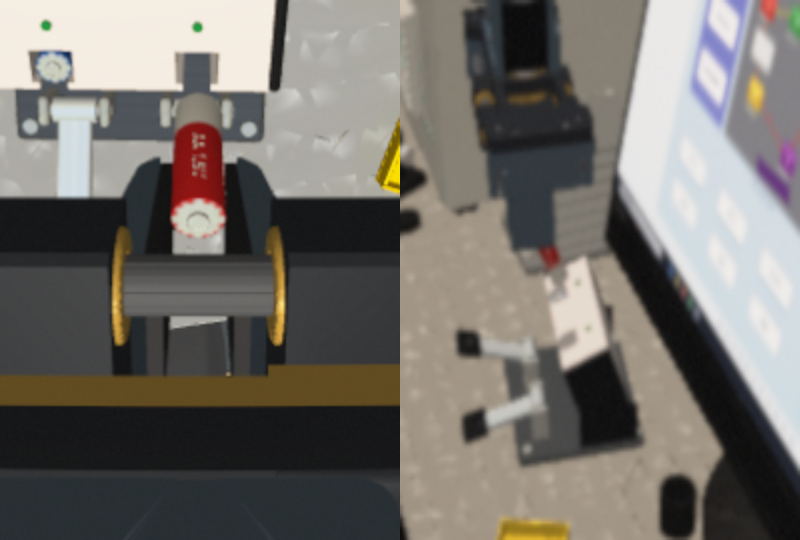

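The red cell is out and gripped, still tilted, with its top at wrist pixel (279,258). The mouth is empty and blue is seated. I check the cell's pose in the hand, then plan to stand it up by pushing its foot against the tray's far (+x) wall.

```bash
python3 - <<'E'
from h import *
s=env.state(); r=R.from_euler('z',s['ee_rot'][2],degrees=True); p=s['ee_pos']
for z in (168,170,173): print(z,r.inv().apply(at('w5',(279,257.5),z)-p).round(1))
top=np.array([6.2,0,2.3]); ax=np.array([.342,0,-.94])
for dx in (0,3): 
  P=[p+r.apply(top+[dx,0,0]+ax*k+np.array([.94,0,.342])*q) for k,q in ((0,0),(50,7.5),(50,-7.5),(36,-7.5))]
  print(((proj('w5',P)-[180,150])*2).round(0).tolist())
W=lambda x,y,h: at('w1',(x*.7,y*.7),h)
c=np.array([490.7,-418.5,0]); t=R.from_euler('z',-12,degrees=True)
q=c+t.apply([-4,0,0]); mv([q[0],q[1],140],-12); 
E
```

```text
168 [ 8.4 -0.8  1.6]
170 [ 9.2 -0.8  3.6]
173 [10.5 -0.8  6.6]
[[195.0, 224.0], [195.0, 95.0], [195.0, 135.0], [195.0, 161.0]]
[[195.0, 213.0], [195.0, 86.0], [195.0, 126.0], [195.0, 152.0]]
linear [0.143  0.8082 0.0878] turn 0.0068 rows>= 4
```

Request:
{"name": "step_arm", "arguments": {"linear": [[0.03,0.15,0],[0.06,0.35,0.02],[0.1,0.55,0.05],[0.137,0.75,0.1],[0.137,0.806,0.14],[0.137,0.806,0.2],[0.137,0.806,0.24],[0.137,0.806,0.24],[0.137,0.806,0.24]], "turn": [0.0068,0.0068,0.0068,0.0068,0.0068,0.0068,0.0068,0.0068,0.0068]}}

```text
time_s: 10.4
ee_pos: [486.0, -416.5, 95.4]
ee_rot: [180.0, -0.0, -12.0]
force: [-0.5, 0.0, -0.0]
gripper_width: 13.2
gripper_force: 20.0
```

```bash
python3 - <<'E'
from h import *
s=env.state(); print(s['ee_pos'],s['ee_rot'],s['gripper_width'],s['gripper_force'])
grab('wrist','w6'); a=cv2.imread('pics/w6.png')[60:360,80:480]
cv2.imwrite('pics/v6.png',cv2.resize(a,(800,600)))
E
```

```text
[ 485.9503995  -416.47396591   95.37845793] [ 1.79972939e+02 -4.87049092e-02 -1.19589815e+01] 13.214097930002785 19.999890625476837
```

View pics/v6.png

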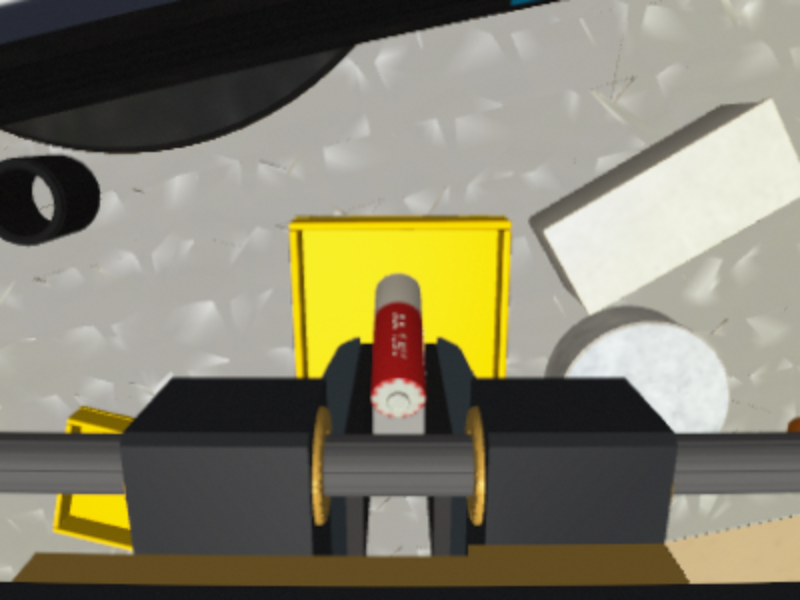

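The tray is aligned with the tool. Its far wall's outer rim runs at crop row 217, columns 290 to 510, and the cell's foot is at (398,278) inside the tray.

```bash
python3 - <<'E'
from h import *
s=env.state(); r=R.from_euler('z',s['ee_rot'][2],degrees=True); p=s['ee_pos']
for x,y in [(290,217),(510,217),(400,217),(400,229)]: print(r.inv().apply(at('w6',(80+x/2,60+y/2),18)-p).round(1))
for dx in (0,1.5,3): 
  P=[p+r.apply(np.array([6.2+dx,0,2.3])+np.array([.342,0,-.94])*k+np.array([.94,0,.342])*q) for k,q in ((0,0),(50,7.5),(36,-7.5))]
  print(dx,((proj('w6',P)-[80,60])*2).round(0).tolist())
E
```

```text
[ 42.9  38.  -77.6]
[ 42.8 -40.2 -77.6]
[ 42.8  -1.1 -77.6]
[ 38.5  -1.1 -77.6]
0 [[397.0, 402.0], [397.0, 272.0], [397.0, 339.0]]
1.5 [[397.0, 397.0], [397.0, 267.0], [397.0, 334.0]]
3 [[397.0, 391.0], [397.0, 263.0], [397.0, 329.0]]
```

Request:
{"name": "step_arm", "arguments": {"linear": [[0,0,0.05],[0,0,0.1],[0,0,0.12],[0,0,0.135],[0,0,0.142],[0,0,0.142],[0,0,0.142]], "turn": [0,0,0,0,0,0,0], "force": 10}}

```text
time_s: 11.32
ee_pos: [485.6, -417.0, 52.5]
ee_rot: [180.0, -0.0, -12.0]
force: [-0.1, -0.5, -0.4]
gripper_width: 14.3
gripper_force: 10.0
```

Now I push toward the far wall to pivot the cell upright.

Request:
{"name": "step_arm", "arguments": {"linear": [[0.01,0,0],[0.02,0,0],[0.027,0,0],[0.034,0,0],[0.041,0,0],[0.048,0,0],[0.055,0,0],[0.062,0,0],[0.069,0,0],[0.075,0,0],[0.075,0,0]], "turn": [0,0,0,0,0,0,0,0,0,0,0]}}

```text
time_s: 12.7
ee_pos: [507.7, -421.6, 52.1]
ee_rot: [180.0, -0.0, -12.0]
force: [-0.8, 0.2, 0.5]
gripper_width: 14.3
gripper_force: 10.0
```

```bash
python3 - <<'E'
from h import *
s=env.state(); print(s['ee_pos'],s['force'])
grab('wrist','w7'); grab('side','s7'); a=cv2.imread('pics/w7.png')[110:310,180:380]; b=cv2.imread('pics/s7.png')[250:400,200:350]
cv2.imwrite('pics/v7.png',np.hstack([cv2.resize(a,(400,400)),cv2.resize(b,(400,400))]))
E
```

```text
[ 507.74566515 -421.62702819   52.13150062] [-0.8071833   0.235936    0.45002489]
```

View pics/v7.png

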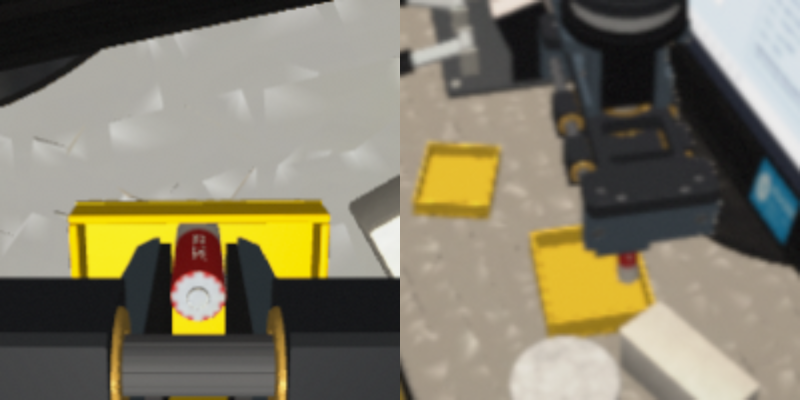

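The cell's foot is at the far wall and its top is at wrist pixel (279,258.5). I estimate the remaining tilt numerically.

```bash
python3 - <<'E'
from h import *
def cell(fn,p,yaw,th,top,k,q):
    c,s=np.cos(np.radians(th)),np.sin(np.radians(th)); r=R.from_euler('z',yaw,degrees=True)
    return proj(fn,[p+r.apply(np.array(top)+np.array([s,0,-c])*k+np.array([c,0,s])*q)])[0]
p6=np.array([485.95,-416.47,95.38]); p7=np.array([507.75,-421.63,52.13])
col=lambda fn,x:[(y,int(v[2])-int(v[0]),tuple(v)) for y,v in enumerate(cv2.imread(f'pics/{fn}.png')[:,x])]
def red(fn,x):
    v=cv2.imread(f'pics/{fn}.png')[:,x-4:x+5].astype(int); m=((v[...,2]>90)&(v[...,1]<70)).mean(1)>.5
    i=np.where(m)[0]; return i.min(),i.max()
print('red rows w6',red('w6',279),'w7',red('w7',279))
print('w6',[ (k,cell('w6',p6,-12,20,(6.9,0,2.3),k,7.5).round(1)) for k in (34,36,38,40,50)])
for th in (-3,0,3,6,9,12):
    c,s=np.cos(np.radians(th)),np.sin(np.radians(th)); piv=np.array([9.3,0,-4.3]); top=piv+7*np.array([-s,0,c])
    print(th,[cell('w7',p7,-12,th,top,k,q).round(1)[1] for k,q in ((0,0),(0,7.5),(36,7.5),(38,7.5),(40,7.5),(50,7.5))])
E
```

```text
red rows w6 (np.int64(212), np.int64(248)) w7 (np.int64(225), np.int64(245))
w6 [(34, array([278.1, 209.7])), (36, array([278.1, 207.8])), (38, array([278.2, 205.9])), (40, array([278.2, 204. ])), (50, array([278.2, 195.1]))]
-3 [np.float64(255.0), np.float64(240.7), np.float64(223.5), np.float64(222.8), np.float64(222.0), np.float64(218.4)]
0 [np.float64(255.7), np.float64(241.7), np.float64(221.3), np.float64(220.3), np.float64(219.4), np.float64(215.1)]
3 [np.float64(256.4), np.float64(242.7), np.float64(219.1), np.float64(218.0), np.float64(216.9), np.float64(211.9)]
6 [np.float64(257.1), np.float64(243.7), np.float64(216.9), np.float64(215.7), np.float64(214.5), np.float64(208.8)]
9 [np.float64(257.7), np.float64(244.7), np.float64(214.8), np.float64(213.4), np.float64(212.1), np.float64(205.7)]
12 [np.float64(258.3), np.float64(245.7), np.float64(212.8), np.float64(211.3), np.float64(209.8), np.float64(202.7)]
```

The tilt is about 2°, and the foot is about 1 to 2 mm above the floor. I lower slightly and release.

Request:
{"name": "step_arm", "arguments": {"linear": [[0,0,0.002],[0,0,0.005],[0,0,0.005],[0,0,0.005]], "turn": [0,0,0,0]}}

```text
time_s: 13.3
ee_pos: [507.6, -421.6, 50.7]
ee_rot: [180.0, -0.0, -12.0]
force: [-0.6, -0.5, 1.1]
gripper_width: 14.1
gripper_force: 10.0
```

Request:
{"name": "step_arm", "arguments": {"linear": [[0,0,0],[0,0,0],[0,0,0],[0,0,0],[0,0,0]], "turn": [0,0,0,0,0], "fingers": 0.2}}

```text
time_s: 13.92
ee_pos: [507.5, -421.6, 50.7]
ee_rot: [180.0, -0.0, -12.0]
force: [0.0, -0.4, -0.0]
gripper_width: 36.7
gripper_force: 0.0
```

Request:
{"name": "step_arm", "arguments": {"linear": [[0,0,-0.03],[0,0,-0.1],[0,0,-0.2],[0,0,-0.3],[-0.15,0,-0.3],[-0.25,0,-0.3],[-0.25,0,-0.3],[-0.25,0,-0.3]], "turn": [0,0,0,0,0,0,0,0]}}

```text
time_s: 14.92
ee_pos: [435.1, -406.5, 141.4]
ee_rot: [179.9, -0.1, -12.0]
force: [0.5, -0.2, -0.3]
gripper_width: 36.4
gripper_force: 0.0
```

```bash
python3 - <<'E'
from h import *
s=env.state(); print(s['ee_pos'],s['gripper_width'])
for n,f in (('wrist','w8'),('side','s8')):
    v=grab(n,f)['color'].astype(int); m=((v[...,2]>90)&(v[...,1]<70)&(v[...,0]<80)).astype('uint8')
    nn,l,st,c=cv2.connectedComponentsWithStats(m)
    print(n,[(st[i].tolist(),c[i].round(1).tolist()) for i in range(1,nn) if st[i][4]>25])
r=R.from_euler('z',-12,degrees=True)
# expected upright cell: axis in world
ax=np.array([507.75,-421.63,0])+r.apply([9.6,0.5,0])
for f in('w8','s8'): print(f,proj(f,[ax+[0,0,53],ax+[0,0,35],ax+[0,0,3]]).round(1).tolist())
E
```

```text
[ 435.07966691 -406.49189224  141.37408173] 36.43991642082513
wrist [([455, 168, 105, 55, 522], [492.5, 190.0])]
side [([137, 141, 8, 6, 36], [141.1, 143.7]), ([157, 146, 9, 30, 184], [161.4, 160.7]), ([148, 165, 9, 11, 35], [150.8, 171.5]), ([282, 337, 7, 14, 75], [285.3, 343.4])]
w8 [[276.9, 109.5], [277.0, 110.5], [277.2, 112.1]]
s8 [[287.8, 332.7], [287.5, 340.3], [287.0, 353.2]]
```

```bash
python3 - <<'E'
from h import *
v=cv2.imread('pics/w8.png'); hs=cv2.cvtColor(v,cv2.COLOR_BGR2HSV); y=((abs(hs[...,0].astype(int)-26)<8)&(hs[...,1]>150))
for r in range(84,150,4): print(r,''.join('Y' if y[r,c] else ('r' if v[r,c,2]>v[r,c,1]+60 else ('w' if v[r,c].min()>120 else '.')) for c in range(225,330,2)))
r=R.from_euler('z',-12,degrees=True);ax=np.array([507.75,-421.63,53])+r.apply([9.6,0.5,0])
print(proj('w8',[ax+[7.5,0,0],ax-[7.5,0,0],ax+[0,7.5,0],ax-[0,7.5,0]]).round(0).tolist())
E
```

```text
84 wwwwwwwwwwwwwwwwwwwwwwwwwwwwwwwwwwwwwwwwwwwwwwwwwwwww
88 wwwwwwwwwwwwwwwwwwwwwwwwwwwwwwwwwwwwwwwwwwwwwwwwwwwww
92 wwwwwwwwwwwwwwwwwwwwwwwwwwwwwwwwwwwwwwwwwwwwwwwwwwwww
96 wwwwwwwwwwwwwwwwwwwwwwwwwwwwwwwwwwwwwwwwwwwwwwwwwwwww
100 wwwYYYYYYYYYYYYYYYYYYYYYYYYYYYYYYYYYYYYYYYYYYYYYYYYYw
104 ww.YYYYYYYYYYYYYYYYYYYYrwwwwwwrYYYYYYYYYYYYYYYYYYYY.w
108 wwwYYYYYYYYYYYYYYYYYYYrwwwwwwwwrYYYYYYYYYYYYYYYYYYYYw
112 wwwYYYYYYYYYYYYYYYYYYYwwwwwwrwwwYYYYYYYYYYYYYYYYYYYYw
116 wwwYYYYYYYYYYYYYYYYYYYYwwwwwwwwYYYYYYYYYYYYYYYYYYYY.w
120 wwwYYYYYYYYYYYYYYYYYYYYYYrwwrYYYYYYYYYYYYYYYYYYYYYY.w
124 wwwYYYYYYYYYYYYYYYYYYYYYYYYYYYYYYYYYYYYYYYYYYYYYYYY.w
128 wwwYYYYYYYYYYYYYYYYYYYYYYYYYYYYYYYYYYYYYYYYYYYYYYYY.w
132 wwwYYYYYYYYYYYYYYYYYYYYYYYYYYYYYYYYYYYYYYYYYYYYYYYYww
136 www.YYYYYYYYYYYYYYYYYYYYYYYYYYYYYYYYYYYYYYYYYYYYYYYww
140 www.YYYYYYYYYYYYYYYYYYYYYYYYYYYYYYYYYYYYYYYYYYYYYYYww
144 www.YYYYYYYYYYYYYYYYYYYYYYYYYYYYYYYYYYYYYYYYYYYYYYYww
148 www.YYYYYYYYYYYYYYYYYYYYYYYYYYYYYYYYYYYYYYYYYYYYYYYww
[[275.0, 99.0], [279.0, 120.0], [267.0, 112.0], [287.0, 107.0]]<stdin>:3: RuntimeWarning: overflow encountered in scalar add
```

The end-on map shows a round white top disc with a red rim, centred at (277,111) as predicted. The cell stands upright against the far wall, so I hand in.

```bash
python3 -c "
from h import *
print(env.job_done())"
```

```text
the job is handed in; nothing more can be done
None
```

I handed the job in at about 15 s: the red cell stands upright in the large yellow tray and is released, its lever is down on its stop, and the blue cell was still seated when I last looked; the hand-in returned no verdict.

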